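Find the hidden thumb catch and spring the disc box open

ROBOT

A 6-joint arm with a two-finger parallel gripper is mounted at the origin on the work surface. World frame = base frame: x ahead of the robot, y to its left, z up, the work surface at z = 0. Lengths are in m, angles in rad, forces in N, time in s.
With the tool pointing down it reaches from about 0.35 to 0.975 m from the base axis. Payload 4.9 kg.
Tool frame: the origin (TCP) lies at the very end of the fingers, on their centre line; the grasp point (between the pads) lies 19 mm behind it; z points along the fingers, y is the line along which they close (so a half turn about z gives the same grasp; the last joint's range is limited). The gripper opens to 85 mm and grips with 20 to 120 N. Pads are 22 mm wide; open, the fingers measure 114 mm over their backs; the gripper's body (76 mm by 85 mm) begins 54 mm behind the grasp point. The pads swing forward as they close: fully open they stand 13 mm farther back than shut.
Start: joints at [-1.387, 0.053, 1.613, -0, 1.476, -0.119], TCP at [0.186, -0.597, 0.231] pointing down, gripper open.
Joint ranges: [-3.01, 3.01], [-1.01, 2.22], [0.06, 2.58], [-1.02, 4.17], [0.09, 2.62], [-3.14, 3.14]. Speed limits (rad/s): [2.57, 2.57, 3.14, 3.14, 3.14, 3.14].

INTERFACE

Orientations are given as a rotation vector (axis times angle).
In Python, from station import ctrl gives the robot as it stands.
- The arm moves only by the shell command python3 -m crank 'ROWS' [OPENING] [FORCE]. ROWS is text: rows parted by semicolons, each of 4 numbers parted by spaces: the shift along the world's x, y, z in units of 0.5 m (1.0 is 0.5 m), then the turn about the world's z in units of 90 degrees (1.0 is 90 degrees). In form: x y z turn; .... A call has exactly 5 rows; each row shifts and turns the commanded pose from where the row before left it; what a row does not reach is not made up. A row lasts 1/12 s, in which the tool goes at most 41.7 mm and 7.16 degrees, less where a joint would pass 70% of its speed; a pose out of reach is approached as far as the arm can. A call with a number of a shift or a turn outside -1 to 1 is refused whole. A call with a gripper value outside its range is refused whole. OPENING is the opening in per cent of the stroke, from 0 (shut) to 100 (fully open), set as the call begins (- or left out, the last holds). The fingers move at their own pace and stop on an object; FORCE is the grip in N (left out, the last holds). Time passes only in rows, so rows that do not move let the fingers close, or fill a call up. It gives the time, the measured TCP pose, the force, the opening and the grip force at its end, in the units of the state.
- ctrl.get_obs(): the state, without advancing time (a new reading comes with each control period).
- ctrl.get_image(name): name is "side" or "top" or "wrist"; returns (picture, depth): 384x512x3 uint8, red, green, blue; 384x512 float32, m along the optical axis (not along the pixel's ray), 0 where there is no reading.
- ctrl.get_calibration(name): a dict with "fx", "fy", "cx", "cy" (pixels), "extrinsics" (4x4, takes a point from world to camera coordinates). Camera axes: x right, y down, z forward; pixel columns grow to the right and rows downward; lengths in m; the calibration is good to about 2 mm. A picture is of the moment at which its call begins: read the wrist's pose just before it. get_calibration takes no time and is no camera call; for the wrist camera it gives the pose at the moment of the call.
- ctrl.finish_job(): hands the job in; it is judged then, once.
The state is a dict: "t": time; "q": joint angles; "dq": joint speeds; "effort": joint torques, N m; "tool_pos": TCP position; "tool_rot": TCP orientation; "contact_force": force on the tool from outside, world axes, zero at the start; "wrist_torque": the same for the moment, N m; "opening": finger opening in m; "grip_force": force on a finger pad.
Only numpy, scipy, OpenCV 4.12 (cv2) and the standard library are available. Lean on these libraries where they do the work, as an engineer would, in place of code of your own. Each camera call takes 0.05 s, during which the arm holds its last target. There are 200 camera calls.

TASK

Open the flat steel disc box on the bench: set the fingertips lightly on the plain top of its front rim near either end, feel along the rim until they drop into the notch, and press the thumb plate inside it right down so that the sprung lid pops up by itself. Then let the plate come back up and take the hand clear. Only touch and press: grasp, lift or shift nothing on the bench.

Things in the scene. Friction and masses are not known exactly. Their poses are not given: they have to be found in the camera images.
- case: low grey sheet-steel box for grinding discs, screwed to the bench, 240 mm deep (x) by 390 mm wide (y) by 60 mm high. Origin at the centre of its underside on the bench; x points to the back (hinge side), y to the left along the rim, z up. The bare-steel front rim faces the robot; the grey lid begins 28 mm behind the rim's centre line, level with it
- rim_mid (a point): middle of the rim's top, 98 mm ahead (-x) of the box's origin and 60 mm above the bench. The top is level, 44 mm deep, 390 mm long. Somewhere within 120 mm to either side of this point, different each time, one notch 56 mm long is cut in the rim, open to top and front, full depth, same steel: seen from above, or felt
- rim_left (a point): middle of the plain left (+y) end of the rim, on its top, 157 mm from rim_mid; the last 75 mm of the rim at this end never hold the notch
- rim_right (a point): middle of the plain right (-y) end of the rim, on its top, 157 mm from rim_mid; the last 75 mm of the rim at this end never hold the notch
- catch (a joint): catch in the notch, rad: 0 at rest, 0.40 fully down. Thumb plate 54 mm long, 20 mm deep, from the rim's front edge to its centre line, 14 mm below the rim top; pressed, its rear edge sinks 8 mm, its front 15. 3 to 6 N plus friction. A hook nose stands 16 mm behind the centre line and tips 6 mm forward: stay ahead of it. Frees the lid at 0.2, springs back when left
- lid (a joint): the box's grey lid, rad: 0 shut and held by the catch, 0.32 sprung fully open against its stop, front edge about 60 mm higher. Hinged along the back of the box; a light spring (about 3 N at the front edge) raises it in about a second once the catch lets go. It has no handle
- scroll_a: laser-cut steel flourish, a flat open spiral about 120 x 110 mm, 6 mm thick, lying in front of the box; bystander. Origin near the spiral's centre, underside
- scroll_b: laser-cut steel flourish, a flat S-shaped wave about 165 x 55 mm, 6 mm thick, lying in front of the box; bystander. Origin mid-length, underside; x along it
- flap_disc: abrasive flap disc, 115 mm diameter, 14 mm thick, lying flat in front of the box; bystander. Origin underside centre
- scraper: hand deburring tool: black handle 95 mm long, 16 mm diameter, with a thin hooked steel blade, lying on the bench to the left (+y side) of the box; bystander. Origin mid-tool, underside; x along it
- tin: small tin with a paper label, 58 mm diameter, 80 mm high, standing to the left (+y side) of the box; bystander. Origin underside centre
- grinder: angle grinder lying on its disc, about 310 mm long with a side handle, 80 mm high, to the right (-y side) of the box; bystander. Origin underside, mid-length; x along it towards the gear head
Mind the look-alikes: they are no part of the job. Leave any blue look-alike of the part that bears catch alone.

How it is judged:
On the way, in this order (a step that is already met when the one before it is completed fails the run):
1. the fingertips rest on the plain rim near one of its ends (more than 125 mm from the middle of the rim), touching with over 0.4 N, the catch not pressed (contact force between the fingers and case above 0.4 N and x of the grasp point in the frame of case between -0.143 and -0.068 m and z of the grasp point in the frame of case below 0.13 m and (y of the grasp point in the frame of case above 0.125 m or y of the grasp point in the frame of case below -0.125 m) and value of joint catch below 0.05 rad), for 0.06 s.
2. the thumb plate in the notch is pressed down by the fingers, far enough to free the lid (over 0.2 of its 0.40 rad) (value of joint catch above 0.2 rad and contact force between the fingers and anything else above 0.5 N), for 0.06 s.
At the end, for the whole second after the job is handed in: the lid stands sprung open (over 0.27 rad of 0.32) and at rest, and the thumb plate is back up (under 0.06 rad) (value of joint lid above 0.27 rad and value of joint catch below 0.06 rad and velocity of joint lid below 0.05 rad/s); the robot touches nothing.
It fails at once if a loose thing on the bench (flourishes, flap disc, deburring tool, tin, grinder) is lifted or shifted by more than 15 mm (distance of any of scroll_a, scroll_b, flap_disc, scraper, tin, grinder from where it was at the start of the episode above 0.015 m).
It fails at once if the fingers bear on anything with more than 45 N (contact force between the fingers and anything else above 45 N).
It also fails if it takes over 64 s, if anything falls off the work surface, if the arm or the gripper's body presses on something with over 40 N, if the wrist force passes 120 N, or if a joint passes its speed limit or range.

## Working session

There is one attempt and no reset: what is moved stays moved. The work goes in short steps, Python scripts to look and compute and a shell command to move; the robot and the scene stay as the last step left them, time stands still between calls to the robot, and variables do not carry over. Pictures are saved under pics/ and viewed, at most 10 in all, crops included, and the job is handed in when it is done.

```bash
mkdir -p pics; ls
cat > h.py <<'E'
import numpy as np, cv2
from station import ctrl
def snap(n,f):
    c=ctrl.get_calibration(n); im,d=ctrl.get_image(n)
    cv2.imwrite(f'pics/{f}.png',im[:,:,::-1]); np.savez(f'pics/{f}.npz',im=im,d=d,E=c['extrinsics'],k=[c['fx'],c['fy'],c['cx'],c['cy']])
def ray(f,u,v,z):
    a=np.load(f'pics/{f}.npz'); fx,fy,cx,cy=a['k']; T=np.linalg.inv(a['E'])
    r=T[:3,:3]@[(u-cx)/fx,(v-cy)/fy,1]; o=T[:3,3]; return o+r*(z-o[2])/r[2]
def cloud(f):
    a=np.load(f'pics/{f}.npz'); fx,fy,cx,cy=a['k']; T=np.linalg.inv(a['E']); d=a['d']
    v,u=np.mgrid[:d.shape[0],:d.shape[1]]
    P=np.stack([(u-cx)/fx*d,(v-cy)/fy*d,d],-1)@T[:3,:3].T+T[:3,3]; P[d==0]=np.nan; return P,a['im']
E
python3 - <<'E'
from h import *
snap('top','top1'); snap('side','side1')
o=ctrl.get_obs(); print(o['t'],o['tool_pos'],o['tool_rot'],o['contact_force'],o['opening'])
E
```

```text
pics
0.1 [ 0.18626302 -0.59601324  0.23019579] [-3.10385534e+00 -4.73494679e-01  1.02992221e-04] [-1.03612402 -0.28742219 -0.33102094] 0.08488652387778832
```

View pics/top1.png

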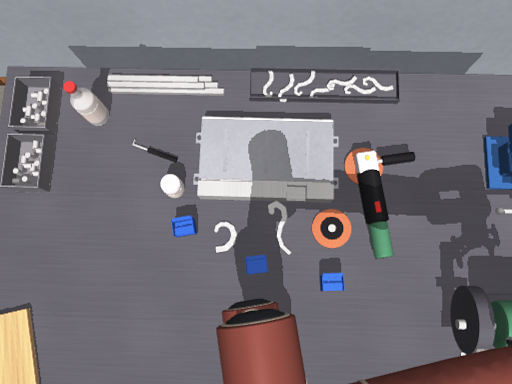

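View pics/side1.png

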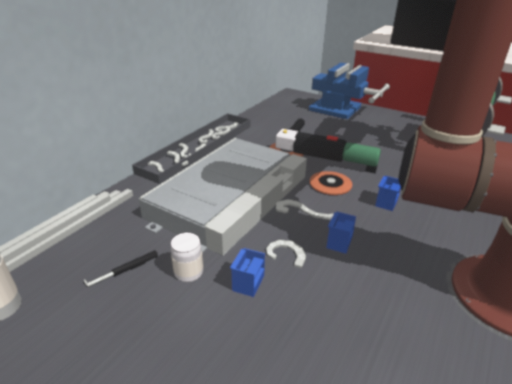

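The top view shows the box at columns 198–335 and rows 117–199. The bright rim is at rows 180–198, and the notch appears near columns 288–306. The blue blocks in front are look-alikes. Next I'll measure the rim from the depth image.

Run:
```python
from h import *
P,im=cloud('top1'); 
reg=np.zeros(P.shape[:2],bool); reg[100:215,185:345]=1
m=reg&(abs(P[...,2]-.06)<.008)
m=cv2.morphologyEx(m.astype(np.uint8),cv2.MORPH_OPEN,np.ones((3,3)))
pts=P[m>0][:,:2].astype(np.float32)
r=cv2.minAreaRect(pts); print(r, np.median(P[m>0][:,2])); print(cv2.boxPoints(r))
vis=cv2.resize(im[95:215,185:345,::-1],None,fx=5,fy=5,interpolation=cv2.INTER_CUBIC)
cv2.imwrite('pics/c.png',vis[:600,:800])
for v in range(178,203,2): print(v,np.round(P[v,284:312:2,2]*1000).astype(int))
for u,v in [(198,198),(333,199),(288,190),(306,190)]: print(u,v,ray('top1',u,v,.06))
```

```text
((0.6489468216896057, 0.01470939815044403), (0.38901472091674805, 0.24220994114875793), 89.86122131347656) 0.059698342349568834
[[ 0.5273711  -0.17950407]
 [ 0.7695803  -0.18009073]
 [ 0.77052253  0.20892286]
 [ 0.52831334  0.20950952]]
178 [62 60 59 58 59 59 58 58 64 60 62 58 64 64]
180 [59 60 62 61 59 59 58 63 59 59 55 58 58 54]
182 [53 56 57 61 58 60 59 57 56 60 60 51 51 54]
184 [61 63 63 63 56 56 57 57 59 58 56 60 65 58]
186 [59 58 38 48 41 42 40 44 51 47 49 61 58 57]
188 [                  60                   57                   35
                   37                   38                   38
                   37                   39 -9223372036854775808
                   37                   40                   62
                   58                   65]
190 [59 61 36 41 35 36 36 34 34 36 34 59 60 61]
192 [59 61 45 47 50 47 45 48 47 45 34 65 61 60]
194 [57 57 45 41 46 47 45 43 45 42 45 61 60 55]
196 [55 60 46 45 48 44 45 47 40 46 42 62 61 60]
198 [55 54 43 40 50 43 41 49 49 43 47 56 62 60]
200 [20 19 26 19 24 27 17 18 25 22 19 28 32 38]
202 [ 0 -1  1  1 -1 -5  5  0  1 -3  0  4  0  2]
198 198 [0.5218566  0.20492323 0.06      ]
333 199 [ 0.52811764 -0.18084443  0.06      ]
288 190 [ 0.55127729 -0.05237115  0.06      ]
306 190 [ 0.55248427 -0.10386217  0.06      ]<stdin>:10: RuntimeWarning: invalid value encountered in cast
```

View pics/c.png

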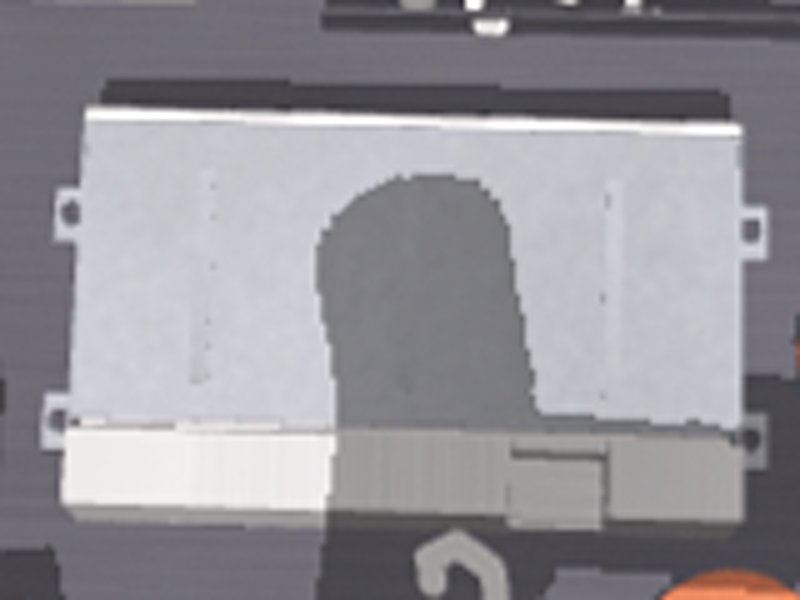

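The notch spans columns 287–305, which puts it at world y from about -0.050 to -0.103, centre about -0.077. The rim centre line is at x ≈ 0.551 and the yaw is close to 0. I'll go to the right end, y ≈ -0.145, with the fingers shut.

```bash
A='.0473 .0601 0 .064'
python3 -m crank '.0473 .0601 0 .064; .0473 .0601 0 .064; .0473 .0601 0 .064; .0473 .0601 0 0; .0473 .0601 0 0' 0 20
python3 -m crank '.0473 .0601 0 0; .0473 .0601 0 0; .0473 .0601 0 0; .0473 .0601 0 0; .0473 .0601 0 0'
python3 -m crank '.0473 .0601 0 0; .0473 .0601 0 0; .0473 .0601 0 0; .0473 .0601 0 0; .0473 .0601 0 0'
python3 -m crank '0 0 0 0; 0 0 0 0; 0 0 0 0; 0 0 0 0; 0 0 0 0'
python3 - <<'E'
from h import *
o=ctrl.get_obs(); print(o)
snap('wrist','w1')
E
```

```text
t: 0.52
tool_pos: [0.3052, -0.4446, 0.2307]
tool_rot: [-2.999, -0.934, 0.0]
contact_force: [1.3, 0.1, 0.1]
opening: 0.0259
grip_force: 0.0
t: 0.93
tool_pos: [0.4235, -0.2942, 0.2309]
tool_rot: [-2.999, -0.935, 0.0]
contact_force: [0.1, -1.0, -0.1]
opening: -0.0
grip_force: 0.0
t: 1.35
tool_pos: [0.5417, -0.1439, 0.2308]
tool_rot: [-2.999, -0.935, 0.001]
contact_force: [-0.1, -1.1, -0.0]
opening: 0.0001
grip_force: 0.0
t: 1.77
tool_pos: [0.5405, -0.1468, 0.2312]
tool_rot: [-3.0, -0.932, 0.0]
contact_force: [-1.3, 0.2, 0.5]
opening: 0.0003
grip_force: 0.0
{'t': 1.7667, 'q': array([-3.98075190e-01, -1.01606021e-01,  1.76477611e+00, -1.68204302e-04,
        1.47866509e+00,  5.70271281e-01]), 'dq': array([-0.00267019, -0.00269574, -0.00308059,  0.00220881,  0.00053808,
        0.00272729]), 'effort': array([ 3.46490862e-01, -3.24923372e+01, -3.70382059e+01,  1.34107421e-02,
        1.63515029e-03, -1.49929732e-03]), 'tool_pos': array([ 0.54049101, -0.14684749,  0.23115022]), 'tool_rot': array([-3.00010469e+00, -9.32094710e-01,  4.60878701e-04]), 'contact_force': array([-1.2604665 ,  0.15074351,  0.45486893]), 'wrist_torque': array([-0.02716356,  0.01668282,  0.01903001]), 'grip_force': 0.0, 'opening': 0.0002691257527178161}
```

View pics/w1.png

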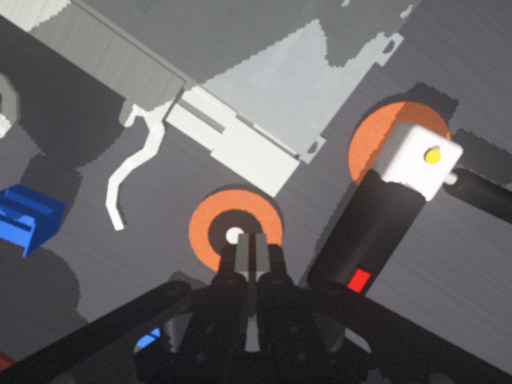

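The wrist view shows the notch around (200,110), with the plain right end of the rim at (255,160). The turn's sign is opposite to what I assumed, so I'll turn back by 34.6° and refine the position from this image's depth.

```bash
python3 -m crank '0 0 0 -.064; 0 0 0 -.064; 0 0 0 -.064; 0 0 0 -.064; 0 0 0 -.064'
python3 -m crank '0 0 0 -.064; 0 0 0 0; 0 0 0 0; 0 0 0 0; 0 0 0 0'
python3 - <<'E'
from h import *
snap('wrist','w2'); o=ctrl.get_obs(); print(o['tool_pos'],o['tool_rot'])
P,im=cloud('w2'); X,Y,Z=[P[...,i] for i in range(3)]
# height map: median z on 3mm grid
for x in np.arange(.516,.60,.006):
    s=''
    for y in np.arange(-.20,0,.008):
        k=(abs(X-x)<.003)&(abs(Y-y)<.004); s+='%4d'%(1000*np.median(Z[k])) if k.sum()>3 else '   .'
    print('%.3f'%x,s)
b=(X>.534)&(X<.546)&(Z>.03)
for lo,hi in[(.054,.066),(.036,.052)]:
    y=Y[b&(Z>lo)&(Z<hi)]; h,e=np.histogram(y,np.arange(-.2,.02,.004)); print(lo,dict(zip(np.round(e*1000).astype(int).tolist(),h.tolist())))
E
```

```text
t: 2.23
tool_pos: [0.5407, -0.1468, 0.2314]
tool_rot: [3.138, 0.149, 0.0]
contact_force: [-0.3, 0.2, 0.2]
opening: 0.0002
grip_force: 0.0
t: 2.65
tool_pos: [0.541, -0.1461, 0.2313]
tool_rot: [3.142, 0.003, 0.0]
contact_force: [-1.0, -0.2, 0.0]
opening: -0.0002
grip_force: 0.0
[ 0.54104728 -0.14599123  0.23134311] [3.14155826e+00 3.07688887e-03 1.23364946e-04]
0.516    1   1   1   .   .   .   .   .   .   .   .   .   .   1   1   1   1   1   1   1   5   7   7   7   7
0.522    1   1   .   .   .   .   .   .   .   .   .   .   .   .   .   .   .   .   .   .   .   .   .   .   .
0.528    1   1   .  61  61  61  61 270  61  61  61  61  61  46   .   .   .   .   .  60  61  61  61  61  61
0.534    1   1 290 292 289  61 281 277  61  61 290 292  61  47  47  47  47  47  47  54  61  61  60  61  61
0.540    1   1 305 289 289  61 280 271  61  61 289 303 306  47  47  47  47  47  47  53  61  61  61  60  61
0.546    1   1 307 301 288 258 253 272 251 280 289 304 309  47  47  47  47  47  47  56  61  61  61  61  61
0.552  314 310 304 294 288 283 284 290 281 286 289 298 308 311 314  38  38  38  38  49  61  61  
[... 1023 characters left out ...]
6: 0, -92: 0, -88: 0, -84: 0, -80: 0, -76: 0, -72: 0, -68: 0, -64: 0, -60: 0, -56: 0, -52: 20, -48: 52, -44: 46, -40: 47, -36: 44, -32: 47, -28: 47, -24: 49, -20: 42, -16: 54, -12: 45, -8: 40, -4: 49, 0: 48, 4: 47, 8: 48, 12: 45}
0.036 {-200: 0, -196: 0, -192: 0, -188: 0, -184: 0, -180: 0, -176: 0, -172: 0, -168: 0, -164: 0, -160: 0, -156: 0, -152: 0, -148: 0, -144: 0, -140: 0, -136: 0, -132: 0, -128: 0, -124: 0, -120: 0, -116: 0, -112: 0, -108: 0, -104: 24, -100: 40, -96: 44, -92: 43, -88: 41, -84: 45, -80: 43, -76: 40, -72: 42, -68: 44, -64: 44, -60: 44, -56: 44, -52: 45, -48: 14, -44: 0, -40: 0, -36: 0, -32: 0, -28: 0, -24: 0, -20: 0, -16: 0, -12: 0, -8: 0, -4: 0, 0: 0, 4: 0, 8: 0, 12: 0}
```

View pics/w2.png

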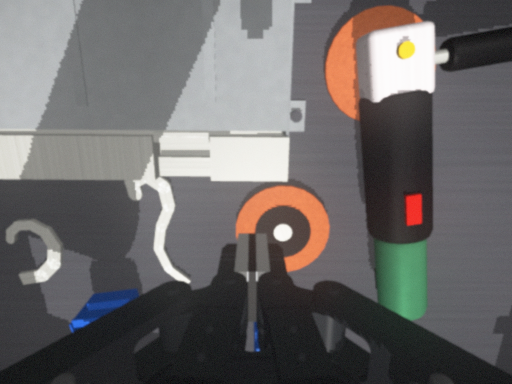

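Notch: y from -0.105 to -0.049, centre -0.077. Plate: x from 0.528 to 0.549, z 0.047. Rim top: z 0.061. All of these agree with the given sizes. Now descending on the right end.

```bash
python3 -m crank '-.006 0 -.07 0; 0 0 -.07 0; 0 0 -.07 0; 0 0 -.06 0; 0 0 -.04 0'
python3 -m crank '0 0 -.008 0; 0 0 -.004 0; 0 0 0 0; 0 0 0 0; 0 0 0 0'
```

```text
t: 3.12
tool_pos: [0.5361, -0.145, 0.0725]
tool_rot: [-3.14, -0.003, 0.007]
contact_force: [0.1, 0.3, 0.3]
opening: -0.0001
grip_force: 0.0
t: 3.53
tool_pos: [0.5396, -0.1464, 0.0726]
tool_rot: [3.14, 0.002, 0.006]
contact_force: [-0.4, -0.1, 0.2]
opening: 0.0003
grip_force: 0.0
```

```bash
python3 -m crank '0 0 -.008 0; 0 0 -.004 0; 0 0 -.002 0; 0 0 0 0; 0 0 0 0'
python3 -m crank '0 0 -.002 0; 0 0 -.002 0; 0 0 0 0; 0 0 0 0; 0 0 0 0'
```

```text
t: 3.95
tool_pos: [0.538, -0.1457, 0.0632]
tool_rot: [-3.141, -0.002, 0.0]
contact_force: [-0.0, -0.6, 0.9]
opening: -0.0
grip_force: 0.0
t: 4.37
tool_pos: [0.5381, -0.1458, 0.0613]
tool_rot: [-3.142, -0.002, -0.0]
contact_force: [0.1, 0.2, 0.4]
opening: -0.0002
grip_force: 0.0
```

```bash
python3 -m crank '0 0 -.002 0; 0 0 0 0; 0 0 0 0; 0 0 0 0; 0 0 0 0'
python3 -m crank '0 0 -.001 0; 0 0 0 0; 0 0 0 0; 0 0 0 0; 0 0 0 0'
```

```text
t: 4.78
tool_pos: [0.5381, -0.1458, 0.0603]
tool_rot: [-3.142, -0.002, -0.0]
contact_force: [-0.8, 0.5, 0.2]
opening: -0.0001
grip_force: 0.0
t: 5.2
tool_pos: [0.5382, -0.1459, 0.06]
tool_rot: [3.142, 0.002, 0.0]
contact_force: [-0.8, -0.1, 2.2]
opening: 0.0002
grip_force: 1.2
```

Contact at z 0.060. I'll press slightly more to be sure, then feel along the rim towards +y.

```bash
python3 -m crank '0 0 -.001 0; 0 0 0 0; 0 0 0 0; 0 0 0 0; 0 0 0 0'
python3 -m crank '0 .008 0 0; 0 .008 0 0; 0 .008 0 0; 0 .008 0 0; 0 0 0 0'
```

```text
t: 5.62
tool_pos: [0.5383, -0.1459, 0.0601]
tool_rot: [3.141, 0.002, 0.0]
contact_force: [-1.4, 0.6, 5.9]
opening: -0.0001
grip_force: 2.7
t: 6.03
tool_pos: [0.5388, -0.1294, 0.06]
tool_rot: [3.141, 0.003, 0.002]
contact_force: [-0.6, -3.0, 6.0]
opening: 0.0001
grip_force: 2.9
```

```bash
python3 -m crank '0 .012 0 0; 0 .012 0 0; 0 .012 0 0; 0 .012 0 0; 0 0 0 0'
python3 -m crank '0 .012 0 0; 0 .012 0 0; 0 .012 0 0; 0 .012 0 0; 0 0 0 0'
python3 -m crank '0 .003 0 0; 0 .003 0 0; 0 .002 0 0; 0 0 0 0; 0 0 0 0'
```

```text
t: 6.45
tool_pos: [0.5387, -0.1049, 0.06]
tool_rot: [3.141, 0.003, 0.002]
contact_force: [0.2, -1.1, 6.3]
opening: -0.0
grip_force: 3.2
t: 6.87
tool_pos: [0.5371, -0.08, 0.0581]
tool_rot: [-3.14, -0.004, 0.004]
contact_force: [-0.3, -0.8, 0.3]
opening: -0.0
grip_force: 0.0
t: 7.28
tool_pos: [0.5381, -0.0779, 0.0593]
tool_rot: [3.142, 0.002, -0.0]
contact_force: [-0.4, -0.5, 0.2]
opening: -0.0001
grip_force: 0.0
```

The fingers have dropped into the notch (force 6 → 0 N, z falling), at y = -0.078. Pressing down.

```bash
python3 -m crank '0 0 -.008 0; 0 0 -.008 0; 0 0 -.006 0; 0 0 0 0; 0 0 0 0'
python3 -m crank '0 0 -.003 0; 0 0 -.003 0; 0 0 -.002 0; 0 0 0 0; 0 0 0 0'
python3 -m crank '0 0 -.002 0; 0 0 -.002 0; 0 0 -.002 0; 0 0 0 0; 0 0 0 0'
```

```text
t: 7.7
tool_pos: [0.5377, -0.0778, 0.0477]
tool_rot: [-3.141, -0.002, 0.002]
contact_force: [-0.1, 1.1, -0.2]
opening: -0.0005
grip_force: 0.0
t: 8.12
tool_pos: [0.538, -0.0779, 0.0444]
tool_rot: [3.142, 0.002, -0.0]
contact_force: [-0.5, -0.3, 2.1]
opening: -0.0002
grip_force: 0.8
t: 8.53
tool_pos: [0.5377, -0.0778, 0.041]
tool_rot: [-3.142, -0.002, 0.001]
contact_force: [-3.4, -0.3, 3.6]
opening: 0.0002
grip_force: 1.7
```

```bash
python3 -m crank '0 0 -.002 0; 0 0 -.002 0; 0 0 -.001 0; 0 0 0 0; 0 0 0 0'
python3 -m crank '0 0 -.001 0; 0 0 -.001 0; 0 0 0 0; 0 0 0 0; 0 0 0 0'
```

```text
t: 8.95
tool_pos: [0.5379, -0.0778, 0.0386]
tool_rot: [-3.142, -0.002, 0.001]
contact_force: [-5.1, -0.2, 2.4]
opening: 0.0001
grip_force: 2.2
t: 9.37
tool_pos: [0.5379, -0.0778, 0.0377]
tool_rot: [-3.142, -0.002, 0.001]
contact_force: [-5.6, -1.0, 3.3]
opening: -0.0001
grip_force: 2.4
```

Run:
```python
from h import *
snap('side','s2')
P,im=cloud('s2'); X,Y,Z=[P[...,i] for i in range(3)]
for x in np.arange(.58,.77,.02):
    k=(abs(X-x)<.006)&(Y>.03)&(Y<.19)&(Z>.03); print('%.2f %d %.4f'%(x,k.sum(),np.median(Z[k])))
cv2.imwrite('pics/s2c.png',cv2.resize(im[120:300,120:340,::-1],None,fx=3,fy=3))
```

```text
0.58 84 0.1111
0.60 132 0.1144
0.62 280 0.0396
0.64 313 0.0393
0.66 211 0.0930
0.68 185 0.0867
0.70 160 0.0803
0.72 129 0.0744
0.74 103 0.0680
0.76 123 0.0614
```

View pics/s2c.png

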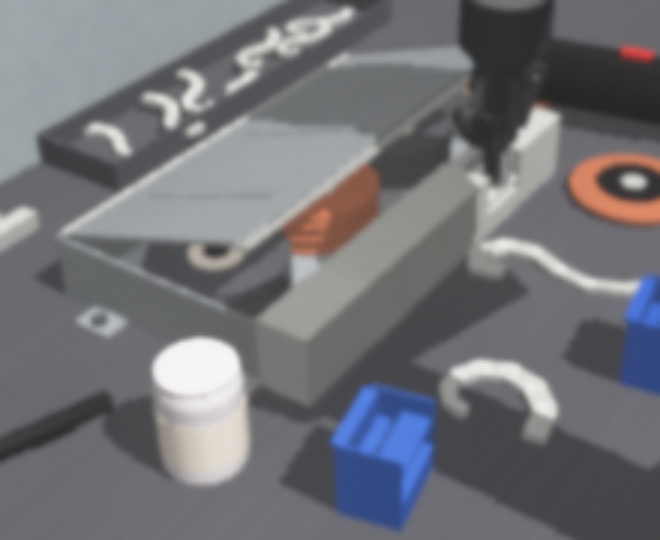

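The lid has popped fully open: its slope is about 0.32 and its front edge is about 0.115 high. Backing out forward and up.

```bash
python3 -m crank '-.008 0 .004 0; -.008 0 .008 0; -.008 0 .012 0; -.01 0 .02 0; -.02 0 .04 0'
python3 -m crank '-.04 0 .06 0; -.04 0 .06 0; -.04 0 .06 0; -.04 0 .06 0; 0 0 0 0'
python3 -m crank '0 0 0 0; 0 0 0 0; 0 0 0 0; 0 0 0 0; 0 0 0 0'
python3 - <<'E'
from h import *
snap('side','s3'); snap('wrist','w3')
P,im=cloud('s3'); X,Y,Z=[P[...,i] for i in range(3)]
for x in (.6,.7,.76):
    k=(abs(X-x)<.006)&(Y>.03)&(Y<.19)&(Z>.055); print('%.2f %d %.4f'%(x,k.sum(),np.median(Z[k])))
P,im=cloud('w3'); X,Y,Z=[P[...,i] for i in range(3)]
for x in (.532,.538,.546):
    k=(abs(X-x)<.003)&(abs(Y+.077)<.02)&(Z<.1); print(x,k.sum(),np.median(Z[k]))
E
```

```text
t: 9.83
tool_pos: [0.5098, -0.0773, 0.0786]
tool_rot: [-3.14, -0.002, 0.004]
contact_force: [-0.6, -0.1, -0.8]
opening: 0.0001
grip_force: 0.0
t: 10.25
tool_pos: [0.4323, -0.0787, 0.2077]
tool_rot: [3.137, 0.001, 0.02]
contact_force: [0.9, -0.3, 1.6]
opening: 0.0002
grip_force: 0.0
t: 10.67
tool_pos: [0.4307, -0.0775, 0.1982]
tool_rot: [-3.14, -0.002, 0.004]
contact_force: [0.6, 0.9, 0.0]
opening: 0.0003
grip_force: 0.0
0.60 137 0.1146
0.70 110 0.0814
0.76 116 0.0612
0.532 531 0.04630507939730105
0.538 380 0.04722999785730139
0.546 384 0.04743046793087699
```

The lid stands open, the plate is back up at 0.047 as at rest, and the hand is clear.

```bash
python3 -c "
from station import ctrl; print(ctrl.finish_job())"
```

```text
the job is handed in; nothing more can be done
None
```

The job is handed in: I felt along the rim from its right end to the notch and pressed the plate, and the lid popped fully open; in the last check the plate was back at rest height, the lid still up and the hand clear (no verdict was returned).

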